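# Load and set the ratchet display stand

## Task

Set out the display stand for the lesson: throw the red pawl over so that the tray is free, fold the tray down flat, stand every loose ankle bone, heel bone, uterus and ovary model you find on the ledge upright in it, then throw the pawl back in while the tray is still flat. Raise the loaded tray to its second notch up from flat so that the pawl holds it, and turn the stand until its red pointer lies on the white mark. Leave the foot skeleton, the jar and the wooden disc where they are.

Things in the scene. Friction and masses are not known exactly. Their poses are not given: they have to be found in the camera images.
- stand: Tilting display stand's fixed round base, dark steel disc 300 mm across, 14 mm high, bolted to the ledge; origin on the swivel axis at ledge height, z up. The white mark is painted on it along its +x axis. It carries an aluminium swivel frame.
- swivel (a joint): Swivel of the frame about the base's vertical axis, rad, positive anticlockwise from above, range -1 to 1; 0 = the frame's red pointer lies exactly on the white mark. Stiff: stays where it is left, takes 0.6 N m (about 5 N sideways at the blue bar) to turn.
- white_mark (a point): Centre of the white mark, 34 mm long radially and 16 mm wide, on the base 131 mm from the swivel axis.
- pointer_tip (a point): Tip of the frame's red pointer, 132 mm from the swivel axis, 30 mm up. The frame's x axis runs from the swivel axis to this tip; the frame's axes are this point's axes (z up).
- tray_hinge (a point): Middle of the tray's horizontal hinge, on the frame 85 mm along its +x, 75 mm up; axes are the frame's. The hinge axis is the frame's y.
- tray (a joint): Tilt of the tray, rad: 0 = flat (stop), grows as the blue-bar end rises, to 1.05. Notches at 0.20, 0.42 (second), 0.64, 0.86. Pawl in: rises freely, the pawl clicking in some 0.03 past each notch, and cannot go below the notch last passed. Hinge friction 0.45 N m: the empty tray stays where left (about) and is pushed down with a few N at the bar; loaded, it sinks back on to the notch when let go.
- tray_floor (a point): Centre of the plywood tray's floor (top face); axes are the tray's: x to the hinge, y along it, z out of the floor. Flat, the floor is 80 mm above the ledge. Tray 170 (x) by 230 (y) mm outside, rim 14 mm high, 5 mm thick; open inside: three models fit side by side 68 mm apart along y, long axes along y.
- tray_bar (a point): Middle of the round blue bar (12 mm thick, 110 mm long, along y) at the tray's free end; from the hinge, in axes that turn with the tilt, at x -210, z +10 mm; 40 mm clear of the tray's end. Pinched from above, fingers closing across it, it turns in the grip so that the tray can be tilted along an arc.
- pawl (a joint): Red weighted throw-over pawl at the frame's +y side, turning about a level axis along the frame's y, rad: 0 = in, tip on the brass ratchet pins (lifts to about 0.15 as pins pass); 1.3 = thrown over and out (stop), where its weight keeps it; left in between, it topples to the nearer side of about 0.75. Growing values swing its cross bar to the frame's -x.
- pawl_pivot (a point): Axis of the pawl, at 66 mm along x, 138 mm along y of the frame and 188 mm up; axes are the frame's.
- pawl_bar (a point): Middle of the pawl's red cross bar (12 mm thick, 48 mm long, along the frame's y), 55 mm from the pawl's axis: at pawl angle p it lies 55*cos(1.047+p) mm along the frame's x and 55*sin(1.047+p) mm above the axis. Free all round for fingers from above.
- ankle_bone: Cream plastic ankle bone, 52 x 38 x 30 mm with a rounded saddle to 41 mm high, origin at the centre of its underside, z up, long axis x; grip it across y at 20 to 28 mm above its underside. Stands on the ledge at the start, or is absent.
- heel_bone: Tan plaster heel bone, 58 x 38 x 34 mm, lumps to 42 mm high, origin at the centre of its underside, z up, long axis x; grip it across y at 20 to 28 mm above its underside. Stands on the ledge at the start, or is absent.
- uterus: Pale pink plastic uterus model on a white block 56 x 40 x 30 mm, 69 mm high in all, origin at the centre of its underside, z up, long axis x; grip it across y at 20 to 28 mm above its underside. Stands on the ledge at the start, or is absent.
- ovary_pair: Red resin ovary pair on a dark wooden base 58 x 40 x 26 mm, 55 mm high in all, origin at the centre of its underside, z up, long axis x; grip it across y at 20 to 28 mm above its underside. Stands on the ledge at the start, or is absent.
- foot_skeleton: Brown plaster foot skeleton, 240 x 80 x 65 mm, on the ledge; a bystander, origin under its middle.
- specimen_jar: Specimen jar with a black cap, 68 mm across, 110 mm high; a bystander, origin under its centre.
- plinth: Dark wooden disc 64 mm across, 24 mm high; a bystander, origin under its centre.

How it is judged:
On the way, in this order (a step that is already met when the one before it is completed fails the run):
1. the pawl is thrown over and out while the tray is still up (value of joint pawl above 1.1 rad and value of joint tray above 0.3 rad), for 0.2 s.
2. the tray is folded down flat (value of joint tray below 0.05 rad), for 0.2 s.
3. every model stands in the flat tray (x of ankle_bone in the frame of tray_floor between -0.08 and 0.08 m and y of ankle_bone in the frame of tray_floor between -0.11 and 0.11 m and z of ankle_bone in the frame of tray_floor between -0.006 and 0.012 m and angle between the z axis of each of ankle_bone, heel_bone, uterus, ovary_pair and the z axis of tray_floor, either way round below 0.2 rad and x of heel_bone in the frame of tray_floor between -0.08 and 0.08 m and y of heel_bone in the frame of tray_floor between -0.11 and 0.11 m and z of heel_bone in the frame of tray_floor between -0.006 and 0.012 m and x of uterus in the frame of tray_floor between -0.08 and 0.08 m and y of uterus in the frame of tray_floor between -0.11 and 0.11 m and z of uterus in the frame of tray_floor between -0.006 and 0.012 m and x of ovary_pair in the frame of tray_floor between -0.08 and 0.08 m and y of ovary_pair in the frame of tray_floor between -0.11 and 0.11 m and z of ovary_pair in the frame of tray_floor between -0.006 and 0.012 m and value of joint tray below 0.08 rad), for 0.3 s.
4. the pawl is thrown back in while the tray is flat (value of joint pawl below 0.3 rad and value of joint tray below 0.1 rad), for 0.2 s.
5. the tray is raised to its second notch (value of joint tray between 0.39 and 0.5 rad and value of joint pawl below 0.1 rad), for 0.2 s.
At the end, for the whole second after the job is handed in: Tray held at its second notch (tilt 0.39 to 0.50 rad), pawl in (below 0.1 rad), pointer within 0.07 rad of the white mark; every model present at rest inside the rim, underside on the tray floor (within about 10 mm), upright to the tray within 0.2 rad (all of step 5 and value of joint swivel between -0.07 and 0.07 rad and velocity of joint tray between -0.05 and 0.05 rad/s and velocity of joint swivel between -0.05 and 0.05 rad/s and x of ankle_bone in the frame of tray_floor between -0.08 and 0.08 m and y of ankle_bone in the frame of tray_floor between -0.11 and 0.11 m and z of ankle_bone in the frame of tray_floor between -0.006 and 0.012 m and angle between the z axis of each of ankle_bone, heel_bone, uterus, ovary_pair and the z axis of tray_floor, either way round below 0.2 rad and x of heel_bone in the frame of tray_floor between -0.08 and 0.08 m and y of heel_bone in the frame of tray_floor between -0.11 and 0.11 m and z of heel_bone in the frame of tray_floor between -0.006 and 0.012 m and x of uterus in the frame of tray_floor between -0.08 and 0.08 m and y of uterus in the frame of tray_floor between -0.11 and 0.11 m and z of uterus in the frame of tray_floor between -0.006 and 0.012 m and x of ovary_pair in the frame of tray_floor between -0.08 and 0.08 m and y of ovary_pair in the frame of tray_floor between -0.11 and 0.11 m and z of ovary_pair in the frame of tray_floor between -0.006 and 0.012 m and linear speed of each of ankle_bone, heel_bone, uterus, ovary_pair below 0.02 m/s); the robot touches nothing.
It fails at once if the foot skeleton, the jar or the wooden disc is shifted by more than 4 cm (distance of any of foot_skeleton, specimen_jar, plinth from where it was at the start of the episode above 0.04 m).
Of ankle_bone, heel_bone, uterus, ovary_pair only 2 to 3 are there at a start; the rules pass over those that are not, and their reading is None.
At some moment in a run one of ankle_bone, heel_bone, uterus, ovary_pair may be knocked a few centimetres aside while the robot is not near it.
It also fails if it takes over 210 s, if anything falls off the work surface, if the arm or the gripper's body presses on something with over 40 N, if the wrist force passes 120 N, or if a joint passes its speed limit or range.

## Robot

A 7-joint arm with a two-finger parallel gripper is mounted at the origin on the work surface. World frame = base frame: x ahead of the robot, y to its left, z up, the work surface at z = 0. Lengths are in m, angles in rad, forces in N, time in s.
With the tool pointing down it reaches from about 0.425 to 0.975 m from the base axis. Payload 16.7 kg.
Tool frame: the origin (TCP) lies midway between the tips of the shut fingers; the grasp point (between the pads) lies 19 mm behind it; z points along the fingers, y is the line along which they close (so a half turn about z gives the same grasp; the last joint's range is limited). The gripper opens to 85 mm and grips with 20 to 120 N. Pads are 22 mm wide; open, the fingers measure 114 mm over their backs; the gripper's body (76 mm by 85 mm) begins 54 mm behind the grasp point. The pads swing forward as they close: fully open they stand 13 mm farther back than shut.
Start: joints at [0.99, 0.426, 0.074, 1.606, -0.034, 1.111, -0.067], TCP at [0.282, -0.613, 0.231] pointing down, gripper open.
Joint ranges: [-2.85, 2.85], [-0.5, 2.14], [-1.23, 1.37], [0.21, 2.46], [-1.02, 4.16], [0.16, 2.05], [-2.73, 2.73]. Speed limits (rad/s): [1.89, 1.89, 2.39, 2.39, 3.01, 3.01, 3.01].

## Interface

Orientations are given as a 3x3 rotation matrix whose columns are the frame's x, y, z axes.
In Python, from bench import arm gives the robot as it stands.
- The arm moves only by the tool nudge_tcp, called after ">>>" as name(argument=value, ...), one argument or row to a line, values as JSON. Schema: {"type":"object","properties":{"motion":{"type":"array","items":{"type":"number"},"minItems":6,"maxItems":48},"finger_gap":{"type":"number"},"force":{"type":"number"},"only":{"type":"string"},"quiet":{"type":"boolean"},"lines":{"type":"string"}},"required":["motion"],"additionalProperties":false}. motion is one flat list of numbers that holds 1 to 8 rows one after another, with no inner brackets; each row has 6 numbers: dx, dy, dz in units of 50 mm, then a rotation vector rx, ry, rz in units of 0.25 rad; each row is the pose to reach, as a shift and turn from the pose commanded when the call began, along the tool's axes at that moment; what a row does not reach only later rows make up. A row lasts 1/8 s, in which the tool goes at most 0.0625 m and 0.188 rad, less where a joint would pass 70% of its speed; a pose out of reach is approached as far as the arm can. finger_gap is the opening from 0.0 (shut) to 1.0 (fully open), set as the call begins (left out keeps the last). The fingers move at their own pace and stop on an object; force is the grip in N (left out, the last holds). Time passes only in rows, so rows that do not move let the fingers close. The tool returns the time, the measured TCP pose, the force, the opening and the grip force at its end. only (a regular expression) keeps the lines of the reply that match it, lines (a string "A,B") keeps lines A to B, and quiet returns only ok. Input that does not fit is refused with a message, and nothing moves.
- arm.get_state(): the state, without advancing time (a new reading comes with each control period).
- arm.grab_frame(name): name is "scene" or "top" or "wrist"; returns the picture (480x640x3 uint8, red, green, blue); there is no depth.
- arm.camera_model(name): a dict with "camera_matrix" (3x3 intrinsics, pixels), "position" and "orientation" of the camera in the world. Camera axes: x right, y up, looking along -z (the intrinsics and any distortion apply to the point x, -y, -z); pixel columns grow to the right and rows downward; lengths in m; the calibration is good to about 2 mm. A picture is of the moment at which its call begins: read the wrist's pose just before it. camera_model takes no time and is no camera call; for the wrist camera it gives the pose at the moment of the call.
- arm.close_job(): hands the job in; it is judged then, once.
The state is a dict: "t": time; "qpos": joint angles; "qd": joint speeds; "joint_torque": joint torques, N m; "position": TCP position; "eef_rot": TCP orientation; "ft_force": force on the tool from outside, world axes, zero at the start; "ft_torque": the same for the moment, N m; "grip_width": opening from 0.0 (shut) to 1.0 (fully open); "grip_force": force on a finger pad.
Only numpy, scipy, OpenCV 4.12 (cv2) and the standard library are available. Lean on these libraries where they do the work, as an engineer would, in place of code of your own. Each camera call takes 0.05 s, during which the arm holds its last target. There are 200 camera calls.

## Working session

There is one attempt and no reset: what is moved stays moved. The work goes in short steps, Python scripts to look and compute and a tool call to move; the robot and the scene stay as the last step left them, time stands still between calls to the robot, and variables do not carry over. Pictures are saved under pics/ and viewed, at most 16 in all, crops included, and the job is handed in when it is done.

```bash
ls; mkdir -p pics
```

Create h.py:
```python
import numpy as np, cv2
from bench import arm
def snap(cam,fn):
    m=arm.camera_model(cam); im=arm.grab_frame(cam)
    cv2.imwrite('pics/'+fn+'.png',cv2.cvtColor(im,cv2.COLOR_RGB2BGR))
    np.savez('pics/'+fn+'.npz',K=m['camera_matrix'],p=m['position'],R=m['orientation'])
    return im,m
def load(fn):
    d=np.load('pics/'+fn+'.npz'); return d['K'],d['p'],d['R']
def ray(fn,u,v):
    K,p,R=load(fn); d=np.linalg.inv(K)@[u,v,1]; d=R@(d*[1,-1,-1]); return p,d/np.linalg.norm(d)
def atz(fn,u,v,z):
    p,d=ray(fn,u,v); return p+d*(z-p[2])/d[2]
def tri(*obs):
    A=np.zeros((3,3));b=np.zeros(3)
    for o in obs:
        p,d=ray(*o);P=np.eye(3)-np.outer(d,d);A+=P;b+=P@p
    x=np.linalg.solve(A,b)
    r=[np.linalg.norm(np.cross(x-ray(*o)[0],ray(*o)[1])) for o in obs]
    return x,r
def proj(fn,X):
    K,p,R=load(fn); c=(R.T@(np.asarray(X)-p))*[1,-1,-1]; q=K@c; return q[:2]/q[2]
```

Run:
```python
from h import *
for c in('scene','top'):
    im,m=snap(c,c+'0'); print(c,m)
s=arm.get_state();print(s['t'],s['position'],s['eef_rot'],s['grip_width'])
```

```text
bench.py
pics
scene {'camera_matrix': array([[596.60874113,   0.        , 323.15161221],
       [  0.        , 596.60874113, 236.91130883],
       [  0.        ,   0.        ,   1.        ]]), 'position': array([1.51877491, 0.75927535, 1.15737733]), 'orientation': array([[-6.48468463e-01, -4.62035965e-01,  6.04988776e-01],
       [ 7.61241452e-01, -3.93925314e-01,  5.15106105e-01],
       [ 3.22846989e-04,  7.94572598e-01,  6.07169072e-01]])}
top {'camera_matrix': array([[575.69542858,   0.        , 313.69497688],
       [  0.        , 575.69542858, 230.81397792],
       [  0.        ,   0.        ,   1.        ]]), 'position': array([ 0.24428374, -0.07812275,  1.60377932]), 'orientation': array([[ 0.01896121,  0.98288587, -0.18323711],
       [-0.99973389,  0.02104672,  0.00944328],
       [ 0.0131382 ,  0.18300929,  0.98302339]])}
0.1 [ 0.28228762 -0.61273884  0.23068192] [[ 9.08247848e-01  4.18432207e-01 -5.79284286e-04]
 [ 4.18432593e-01 -9.08247309e-01  9.95127533e-04]
 [-1.09739985e-04 -1.14621387e-03 -9.99999337e-01]] 1.0039666959413713
```

View pics/scene0.png

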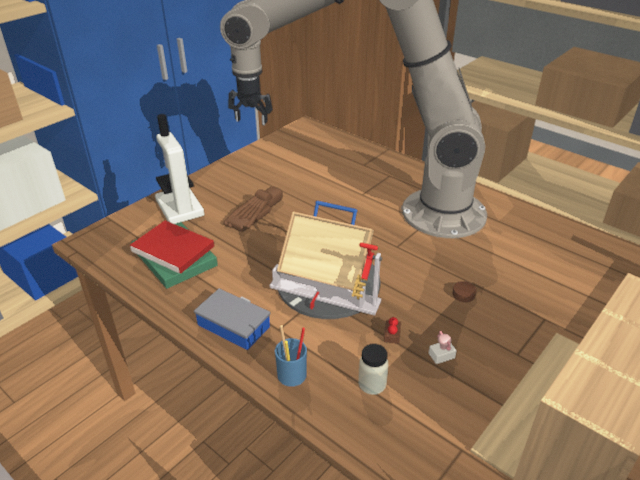

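View pics/top0.png

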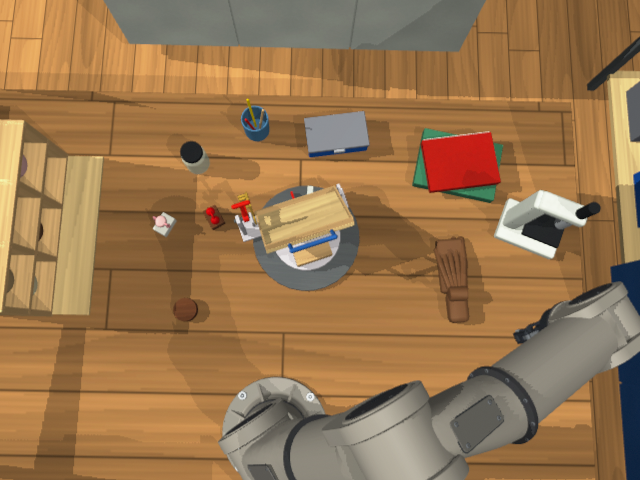

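Run:
```python
import cv2,numpy as np
a=cv2.imread('pics/top0.png')[140:300,140:370]; b=cv2.imread('pics/scene0.png')[190:375,255:475]
a=cv2.resize(a,None,fx=3.4,fy=3.4,interpolation=cv2.INTER_CUBIC);cv2.imwrite('pics/ca.png',a)
b=cv2.resize(b,None,fx=3.2,fy=3.2,interpolation=cv2.INTER_CUBIC);cv2.imwrite('pics/cb.png',b)
```

```text
(no output)
```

View pics/ca.png

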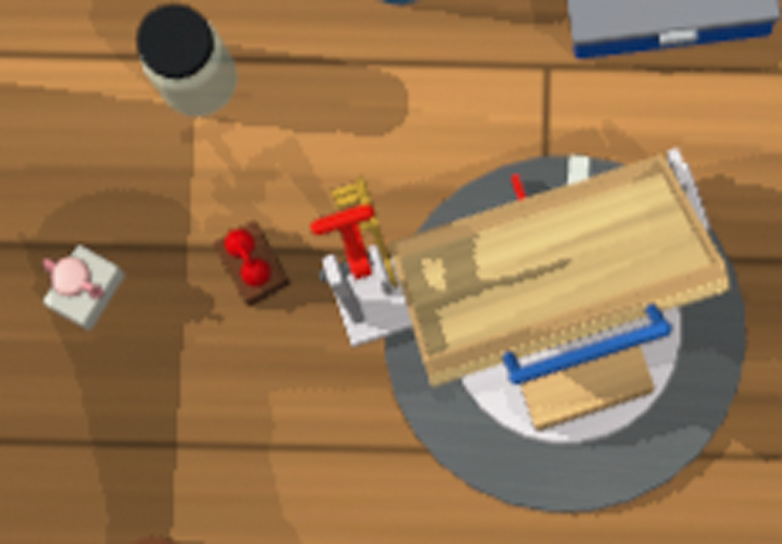

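View pics/cb.png

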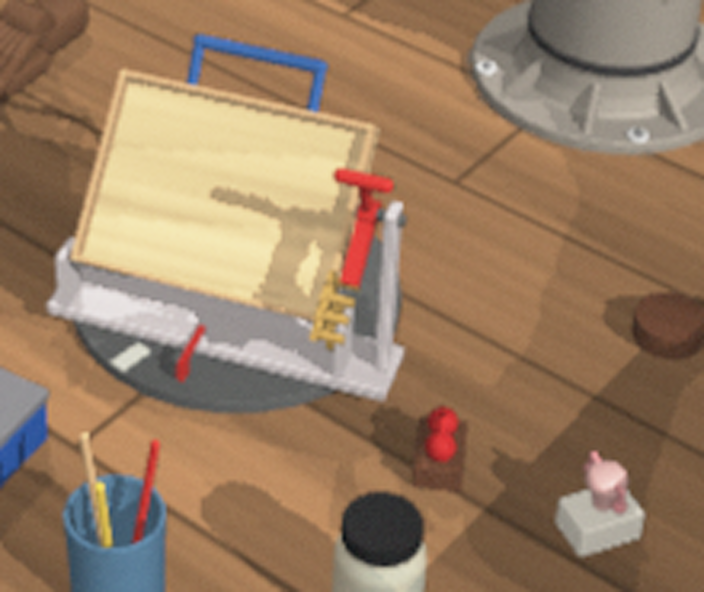

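Create g.py:
```python
from h import *
A=lambda u,v:('top0',140+u/3.4,140+v/3.4); B=lambda u,v:('scene0',255+u/3.2,190+v/3.2)
```

Run:
```python
from g import *
np.set_printoptions(precision=4,suppress=True)
for n,a,b in [('pawlbar',(343,219),(364,181)),('pbL',(315,227),(388,186)),('pbR',(370,212),(340,177)),('bar',(591,350),(261,54)),('barL',(515,376),(325,67)),('barR',(668,325),(197,41)),('tip',(516,178),(183,378)),('utTop?',(69,275),(605,478)),('ov1',(240,242),(443,448)),('ov2',(256,271),(443,420))]:
    print(n,*tri(A(*a),B(*b)))
print('mark',atz(*B(131,355),.014),'disc',atz(*A(565,334),.014))
# uterus block top corners z .03 ; ovary base
for c in [(81,246),(122,272),(86,328),(44,300)]: print('ut',atz(*A(*c),.03))
for c in [(557,520),(620,488),(643,520),(580,555)]: print('utB',atz(*B(*c),.03))
for c in [(255,223),(290,282),(246,303),(215,240)]: print('ov',atz(*A(*c),.02))
for c in [(420,425),(465,420),(460,470),(413,468)]: print('ovB',atz(*B(*c),.026))
for c,z in [((185,310),.024),((193,152),.11),((450,265),.03)]: print(atz('top0',*c,z))
```

```text
pawlbar [0.5594 0.0887 0.2371] [np.float64(0.0020724562425951843), np.float64(0.0020724562425952016)]
pbL [0.5532 0.1079 0.2381] [np.float64(0.0015291109299134212), np.float64(0.0015291109299135108)]
pbR [0.5654 0.0699 0.2351] [np.float64(0.002111131914231437), np.float64(0.002111131914231458)]
bar [ 0.4689 -0.0899  0.23  ] [np.float64(0.0027586816359604182), np.float64(0.0027586816359603575)]
barL [ 0.449  -0.0363  0.2301] [np.float64(0.002933772965674595), np.float64(0.0029337729656747323)]
barR [ 0.4885 -0.1449  0.2294] [np.float64(0.0022991825769603357), np.float64(0.0022991825769603405)]
tip [ 0.6474 -0.0263  0.018 ] [np.float64(0.003478387039353547), np.float64(0.003478387039353511)]
utTop? [0.5501 0.3263 0.0607] [np.float64(0.0007296151999006599), np.float64(0.0007296151999007406)]
ov1 [0.5846 0.1976 0.0343] [np.float64(0.003161523031666815), np.float64(0.003161523031666869)]
ov2 [0.5607 0.1819 0.0372] [np.float64(0.0020529947532838557), np.float64(0.002052994753283908)]
mark [ 0.6505 -0.0788  0.014 ] disc [ 0.519  -0.0727  0.014 ]
ut [0.581  0.3255 0.03  ]
ut [0.56   0.2906 0.03  ]
ut [0.5129 0.3169 0.03  ]
ut [0.5354 0.3526 0.03  ]
utB [0.5847 0.3095 0.03  ]
utB [0.5241 0.3294 0.03  ]
utB [0.5414 0.3603 0.03  ]
utB [0.6032 0.3417 0.03  ]
ov [0.6058 0.1858 0.02  ]
ov [0.5566 0.1546 0.02  ]
ov [0.5383 0.1898 0.02  ]
ov [0.5907 0.2181 0.02  ]
ovB [0.5669 0.1668 0.026 ]
ovB [0.5382 0.1916 0.026 ]
ovB [0.5869 0.2203 0.026 ]
ovB [0.6095 0.1904 0.026 ]
[0.3127 0.2518 0.024 ]
[0.7322 0.2376 0.11  ]
[ 0.4498 -0.4711  0.03  ]
```

Add to h.py:
```python
from scipy.spatial.transform import Rotation as Ro
np.set_printoptions(precision=4,suppress=True)
S=np.array([.518,-.0728]); F=.345; SW0=-.046
def fr(x,y,z,f=None):   # frame coords -> world
    f=F if f is None else f
    c,s=np.cos(f),np.sin(f); return np.array([S[0]+c*x-s*y,S[1]+s*x+c*y,z])
def need(P,yaw):   # shift and turn in tool axes to TCP P, tool-x yaw (mod pi)
    s=arm.get_state(); R=np.array(s['eef_rot']); p=np.array(s['position'])
    cur=np.arctan2(R[1,0],R[0,0]); yaw=cur+(yaw-cur+np.pi/2)%np.pi-np.pi/2
    c,k=np.cos(yaw),np.sin(yaw); T=np.array([[c,k,0],[k,-c,0],[0,0,-1]])
    print('t',s['t'],'need',R.T@(np.asarray(P)-p),Ro.from_matrix(R.T@T).as_rotvec(),'q7',s['qpos'][6],'yaw',yaw)
```

```bash
python3 -c "
from h import *
b=fr(.0935,.138,.215);print(b)
need([*b[:2],.36],F+np.pi/2)"
```

```text
[0.5593 0.0887 0.215 ]
t 0.1 need [ 0.5451 -0.5213 -0.1288] [-0.001  -0.0008 -1.4841] q7 -0.06711764499083295 yaw 1.9157963267948968
```

Careful with the scale: shifts go in units of 50 mm and turns go in units of 0.25 rad. That gives: 0.33 m is 6.6, -0.31 m is -6.2, -1.2 rad is -4.8.

>>> nudge_tcp(
  motion=[0.6, -0.6, -1.6, 0, 0, -0.6, 1.4, -1.4, -2.6, 0, 0, -1.2, 2.4, -2.2, -2.6, 0, 0, -1.8, 3.2, -3, -2.6, 0, 0, -2.4, 4, -3.8, -2.6, 0, 0, -3, 4.8, -4.6, -2.6, 0, 0, -3.6, 5.8, -5.4, -2.6, 0, 0, -4.2, 6.6, -6.2, -2.6, 0, 0, -4.8],
  finger_gap=1.0,
  force=30,
)

```text
t: 1.1
position: [0.4494, -0.2003, 0.3613]
eef_rot: [[-0.066, 0.998, 0.0], [0.998, 0.066, -0.0], [-0.0, 0.0, -1.0]]
ft_force: [2.0, 0.5, 0.6]
grip_width: 0.998
grip_force: 0.0
```

```bash
python3 -c "
from h import *
need([.5593,.0887,.36],F+np.pi/2)"
```

```text
t 1.1 need [0.2812 0.1287 0.0013] [ 0.      0.0001 -0.2793] q7 0.3407876900775204 yaw 1.9157963267948963
```

To row units: 0.24 m is 4.8, 0.2 m is 4, -0.28 rad is -1.12.

>>> nudge_tcp(
  motion=[1, 0.4, 0, 0, 0, -0.2, 2, 0.9, 0, 0, 0, -0.4, 3, 1.4, 0, 0, 0, -0.8, 4, 1.8, 0, 0, 0, -1, 4.8, 2.2, 0, 0, 0, -1.12, 4.8, 2.2, 0, 0, 0, -1.12],
)

```text
t: 1.85
position: [0.5444, 0.0476, 0.3609]
eef_rot: [[-0.34, 0.941, -0.001], [0.941, 0.34, 0.001], [0.002, -0.0, -1.0]]
ft_force: [0.4, -0.9, -0.7]
grip_width: 1.0
grip_force: 0.0
```

```bash
python3 -c "
from h import *
need([.5593,.0887,.215],F+np.pi/2)
snap('wrist','w1')"
```

```text
t 1.85 need [0.0334 0.028  0.1459] [-0.0002 -0.0017  0.0014] q7 0.05608397655032878 yaw 1.9157963267948963
```

View pics/w1.png

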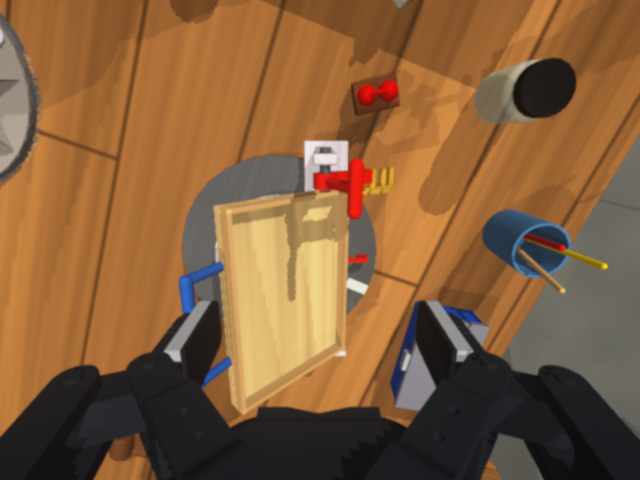

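```bash
python3 -c "
from h import *
print(proj('w1',fr(.0935,.138,.2356)),proj('w1',fr(.132,0,.03)))
print(tri(('w1',356,188),('top0',240.9,204.4),('scene0',368.8,246.6)))
print(tri(('w1',188,281),('top0',140+515/3.4,140+376/3.4),('scene0',255+325/3.2,190+67/3.2)))
"
```

```text
[352.5427 190.0854] [361.9086 259.4975]
(array([0.5602, 0.0898, 0.2374]), [np.float64(0.0017514110217250916), np.float64(0.00289348379861277), np.float64(0.0018052021926096339)])
(array([ 0.4506, -0.0362,  0.2302]), [np.float64(0.0023477940226642514), np.float64(0.0024972112241178424), np.float64(0.003794117928926129)])
```

>>> nudge_tcp(
  motion=[0.66, 0.56, 1, 0, 0, 0, 0.66, 0.56, 2, 0, 0, 0, 0.66, 0.56, 2.4, 0, 0, 0],
)

```text
t: 2.28
position: [0.558, 0.0832, 0.2382]
eef_rot: [[-0.334, 0.943, -0.004], [0.943, 0.334, -0.001], [0.001, -0.004, -1.0]]
ft_force: [-0.6, -0.1, -0.4]
grip_width: 1.0
grip_force: 0.0
```

```bash
python3 -c "
from h import *
need([.5593,.0887,.215],F+np.pi/2)"
```

```text
t 2.275 need [0.0048 0.0031 0.0232] [-0.004  -0.0005 -0.0049] q7 -0.08935944211073092 yaw 1.9157963267948963
```

To row units: 0.024 m is 0.48.

>>> nudge_tcp(
  motion=[0, 0, 0.48, 0, 0, 0, 0, 0, 0.48, 0, 0, 0, 0, 0, 0.48, 0, 0, 0],
)

```text
t: 2.65
position: [0.5598, 0.0839, 0.2183]
eef_rot: [[-0.333, 0.943, 0.001], [0.943, 0.333, -0.0], [-0.0, 0.001, -1.0]]
ft_force: [0.1, -0.4, 0.7]
grip_width: 1.0
grip_force: 0.0
```

>>> nudge_tcp(
  motion=[0, 0, 0, 0, 0, 0, 0, 0, 0, 0, 0, 0, 0, 0, 0, 0, 0, 0, 0, 0, 0, 0, 0, 0, 0, 0, 0, 0, 0, 0, 0, 0, 0, 0, 0, 0],
  finger_gap=0,
  force=30,
)

```text
t: 3.4
position: [0.5597, 0.0845, 0.2175]
eef_rot: [[-0.334, 0.942, 0.0], [0.942, 0.334, 0.0], [0.0, 0.0, -1.0]]
ft_force: [0.0, 0.3, 3.4]
grip_width: 0.129
grip_force: 29.3
```

```bash
python3 -c "
from h import *
for p in (.2,.4,.6,.8,1,1.2,1.3):
  a=1.047+p; print(p,.055*np.cos(a)-.0275,.0476-.055*np.sin(a))
need([.5593,.0887,.215],F+np.pi/2)"
```

```text
0.2 -0.010000765883166295 -0.004541891079287132
0.4 -0.020708580111383046 -0.006979085883665158
0.6 -0.03168714681899415 -0.007240384768126731
0.8 -0.04249878519623786 -0.005315370570724683
1 -0.052712469339111244 -0.0012807875327758497
1.2 -0.06192101189198215 0.004702518251859786
1.3 -0.06603165237406848 0.008353194202280076
t 3.4 need [0.004  0.0011 0.0025] [ 0.0004 -0.     -0.004 ] q7 -0.10503371068000543 yaw 1.9157963267948963
```

>>> nudge_tcp(
  motion=[0, -0.2, -0.09, 0, 0, 0, 0, -0.42, -0.14, 0, 0, 0, 0, -0.64, -0.14, 0, 0, 0, 0, -0.85, -0.1, 0, 0, 0, 0, -1.06, -0.02, 0, 0, 0, 0, -1.24, 0.1, 0, 0, 0, 0, -1.3, 0.15, 0, 0, 0, 0, -1.3, 0.15, 0, 0, 0],
)

```text
t: 4.4
position: [0.4996, 0.0639, 0.2121]
eef_rot: [[-0.335, 0.942, 0.005], [0.942, 0.335, 0.001], [-0.001, 0.005, -1.0]]
ft_force: [2.3, 5.8, 17.2]
grip_width: 0.122
grip_force: 31.9
```

>>> nudge_tcp(
  motion=[0, 0, 0, 0, 0, 0, 0, 0, 0, 0, 0, 0, 0, 0, -0.6, 0, 0, 0, 0, 0, -1.6, 0, 0, 0, 0, 0, -2.6, 0, 0, 0, 0, 0, -2.6, 0, 0, 0],
  finger_gap=1,
)

```text
t: 5.15
position: [0.4993, 0.063, 0.3432]
eef_rot: [[-0.334, 0.943, 0.005], [0.943, 0.334, 0.0], [-0.002, 0.005, -1.0]]
ft_force: [-0.6, -0.3, -0.8]
grip_width: 1.003
grip_force: 0.0
```

```bash
python3 -c "
from h import *
b=fr(.085-.129,0,.36);b[:2]=.4689,-.0899
snap('wrist','w2');snap('scene','s2')
need(b,F+np.pi/2)"
```

```text
t 5.25 need [-0.1339 -0.0783 -0.0202] [ 0.      0.0004 -0.0045] q7 0.03583418875934254 yaw 1.9157963267948963
```

View pics/w2.png

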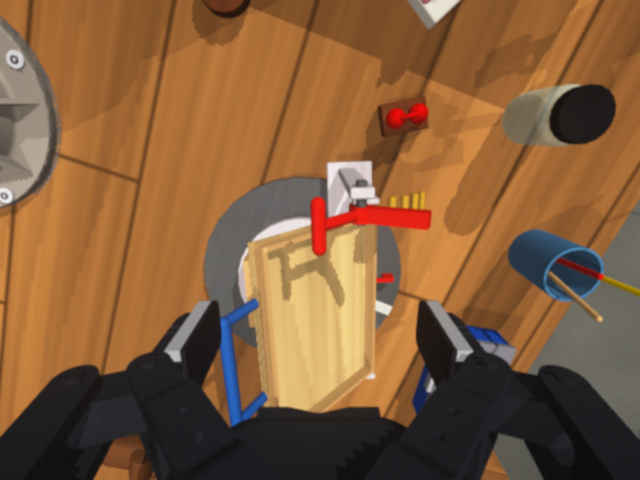

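```bash
python3 -c "
from h import *
from scipy.optimize import minimize_scalar as ms
def bar(t,y=0): return fr(.085-.21*np.cos(t)+.01*np.sin(t),y,.075+.21*np.sin(t)+.01*np.cos(t))
for t in (.64,.7,.75,.8,.86): print(t,bar(t),proj('w2',bar(t,.055)),proj('s2',bar(t,.055)),proj('s2',bar(t,-.055)))
im=cv2.imread('pics/s2.png'); cv2.imwrite('pics/s2c.png',cv2.resize(im[170:330,250:420],None,fx=3.5,fy=3.5,interpolation=cv2.INTER_CUBIC))
"
```

```text
0.64 [ 0.4451 -0.099   0.2084] [202.6616 310.3047] [357.108  212.2252] [320.0051 204.3159]
0.7 [ 0.4529 -0.0962  0.2179] [208.5363 315.596 ] [356.292 211.013] [318.9392 203.0696]
0.75 [ 0.4598 -0.0937  0.2255] [214.3212 320.0101] [355.5496 210.1903] [317.9851 202.2142]
0.8 [ 0.4671 -0.0911  0.2326] [220.9404 324.3995] [354.7511 209.5434] [316.9724 201.5307]
0.86 [ 0.4762 -0.0878  0.2407] [230.0082 329.5913] [353.7203 209.006 ] [315.6819 200.9443]
```

View pics/s2c.png

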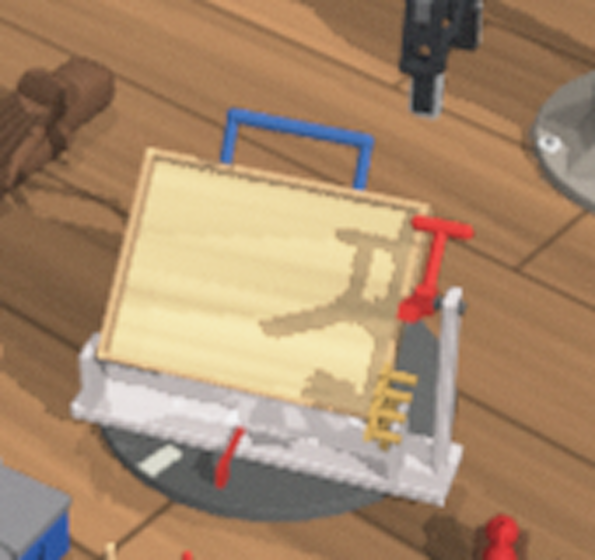

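To row units: -0.135 m is -2.7, -0.1 m is -2.

>>> nudge_tcp(
  motion=[-1, -0.6, -0.2, 0, 0, 0, -2, -1.2, -0.2, 0, 0, 0, -2.7, -1.64, -0.2, 0, 0, 0, -2.7, -1.64, -0.2, 0, 0, 0, -2.7, -1.64, 0.6, 0, 0, 0, -2.7, -1.64, 1.6, 0, 0, 0, -2.7, -1.64, 1.6, 0, 0, 0],
  finger_gap=0.4,
)

```text
t: 6.12
position: [0.4639, -0.0909, 0.2567]
eef_rot: [[-0.335, 0.942, -0.007], [0.942, 0.336, 0.002], [0.004, -0.006, -1.0]]
ft_force: [0.3, -0.4, 0.6]
grip_width: 0.403
grip_force: 0.0
```

```bash
python3 -c "
from h import *
need([.464,-.092,.211],F+np.pi/2)"
```

```text
t 6.125 need [-0.0012  0.      0.0457] [-0.0058 -0.0041 -0.0029] q7 0.35172932923468636 yaw 1.9157963267948963
```

>>> nudge_tcp(
  motion=[0, 0, 0.6, 0, 0, 0, 0, 0, 0.94, 0, 0, 0, 0, 0, 0.94, 0, 0, 0, 0, 0, 0.94, 0, 0, 0],
  finger_gap=0.4,
)

```text
t: 6.62
position: [0.4667, -0.0919, 0.2139]
eef_rot: [[-0.334, 0.942, 0.001], [0.942, 0.334, -0.0], [-0.0, 0.001, -1.0]]
ft_force: [1.1, 0.2, 0.6]
grip_width: 0.398
grip_force: 0.0
```

>>> nudge_tcp(
  motion=[0, 0, 0, 0, 0, 0, 0, 0, 0, 0, 0, 0, 0, 0, 0, 0, 0, 0, 0, 0, 0, 0, 0, 0, 0, 0, 0, 0, 0, 0],
  finger_gap=0,
  force=30,
)

```text
t: 7.25
position: [0.466, -0.0921, 0.2129]
eef_rot: [[-0.334, 0.942, -0.0], [0.942, 0.334, -0.0], [-0.0, -0.0, -1.0]]
ft_force: [-1.5, -2.3, 4.0]
grip_width: 0.124
grip_force: 29.5
```

```bash
python3 -c "
from h import *
need([.464,-.092,.211],F+np.pi/2)
g=lambda t:np.array([-.21*np.cos(t)+.01*np.sin(t),-.21*np.sin(t)-.01*np.cos(t)])
for t in (.7,.6,.5,.4,.3,.2,.1,0): print(g(t)-g(.78))"
```

```text
t 7.25 need [ 0.0008 -0.0019  0.0019] [-0.0002  0.0002 -0.0042] q7 0.32049663315154187 yaw 1.9157963267948963
[-0.0119  0.0119]
[-0.0254  0.028 ]
[-0.0372  0.0453]
[-0.0473  0.0638]
[-0.0554  0.0832]
[-0.0616  0.1033]
[-0.0657  0.1239]
[-0.0677  0.1448]
```

>>> nudge_tcp(
  motion=[0, -0.24, 0.24, 0.12, 0, 0, 0, -0.52, 0.56, 0.28, 0, 0, 0, -0.78, 0.9, 0.44, 0, 0, 0, -1, 1.26, 0.6, 0, 0, 0, -1.18, 1.64, 0.8, 0, 0, 0, -1.32, 2.04, 1, 0, 0, 0, -1.42, 2.46, 1.2, 0, 0, 0, -1.48, 2.86, 1.28, 0, 0],
)

```text
t: 8.25
position: [0.4011, -0.1154, 0.0698]
eef_rot: [[-0.336, 0.896, -0.29], [0.942, 0.319, -0.105], [-0.002, -0.308, -0.951]]
ft_force: [8.2, 3.5, 66.7]
grip_width: 0.126
grip_force: 39.5
```

>>> nudge_tcp(
  motion=[0, 0, 0.06, 0, 0, 0, 0, 0, 0.06, 0, 0, 0, 0, 0, 0.06, 0, 0, 0],
)

```text
t: 8.62
position: [0.4, -0.1156, 0.0675]
eef_rot: [[-0.336, 0.896, -0.289], [0.942, 0.319, -0.105], [-0.001, -0.307, -0.952]]
ft_force: [18.9, 7.9, 15.0]
grip_width: 0.127
grip_force: 37.1
```

>>> nudge_tcp(
  motion=[0, 0, 0, 0, 0, 0, 0, 0, 0, 0, 0, 0, 0, 0, -0.8, 0, 0, 0, 0, 0, -2, 0, 0, 0, 0, 0.4, -3, -0.4, 0, 0, 0.8, 1.2, -4, -1.2, 0, 0, 1.6, 1.6, -4.8, -1.28, 0, 0, 2.4, 2, -5.2, -1.28, 0, 0],
  finger_gap=0.4,
)

```text
t: 9.62
position: [0.5219, 0.0555, 0.2837]
eef_rot: [[-0.332, 0.943, 0.002], [0.943, 0.332, -0.001], [-0.001, 0.001, -1.0]]
ft_force: [0.6, -0.7, -0.2]
grip_width: 0.405
grip_force: 0.0
```

```bash
python3 -c "
from h import *
need([.53,.19,.30],.56)"
```

```text
t 9.625 need [ 0.1242  0.0523 -0.0164] [0.0018 0.0002 1.3491] q7 0.010729968002205199 yaw 0.56
```

To row units: 0.12 m is 2.4, 0.1 m is 2, 1.35 rad is 5.4.

>>> nudge_tcp(
  motion=[0.4, 0.1, -0.4, 0, 0, 0.68, 0.8, 0.2, -0.4, 0, 0, 1.36, 1.2, 0.4, -0.4, 0, 0, 2.04, 1.6, 0.6, -0.4, 0, 0, 2.72, 2, 0.8, -0.4, 0, 0, 3.4, 2.4, 1, -0.4, 0, 0, 4.08, 2.4, 1, -0.4, 0, 0, 4.76, 2.4, 1, -0.4, 0, 0, 5.4],
  finger_gap=1,
)

```text
t: 10.62
position: [0.5282, 0.1848, 0.3012]
eef_rot: [[0.849, 0.528, -0.002], [0.528, -0.849, -0.001], [-0.002, -0.0, -1.0]]
ft_force: [-0.1, -0.6, -1.1]
grip_width: 0.999
grip_force: 0.0
```

>>> nudge_tcp(
  motion=[0, 0, 0, 0, 0, 0, 0, 0, 0, 0, 0, 0],
)

```text
t: 10.88
position: [0.5286, 0.1848, 0.3019]
eef_rot: [[0.844, 0.536, -0.001], [0.536, -0.844, -0.0], [-0.001, -0.0, -1.0]]
ft_force: [-0.7, -0.2, 0.5]
grip_width: 1.0
grip_force: 0.0
```

```bash
python3 -c "
from h import *
need([.573,.19,.20],.56)
print(arm.camera_model('wrist')['position'])
snap('wrist','w3');snap('top','t3')
a=cv2.imread('pics/t3.png')[130:270,130:370]; b=cv2.imread('pics/w3.png')
cv2.imwrite('pics/c3.png',np.vstack([cv2.resize(b,(480,360)),cv2.resize(a,(480,240))[:,:480]]))
cv2.imwrite('pics/t3c.png',cv2.resize(a,None,fx=3.2,fy=3.2,interpolation=cv2.INTER_CUBIC))
"
```

```text
t 10.875 need [0.0403 0.0194 0.1019] [-0.0001  0.0009  0.0054] q7 -1.5579256179991057 yaw 0.56
[0.5945 0.2268 0.4451]
```

View pics/w3.png

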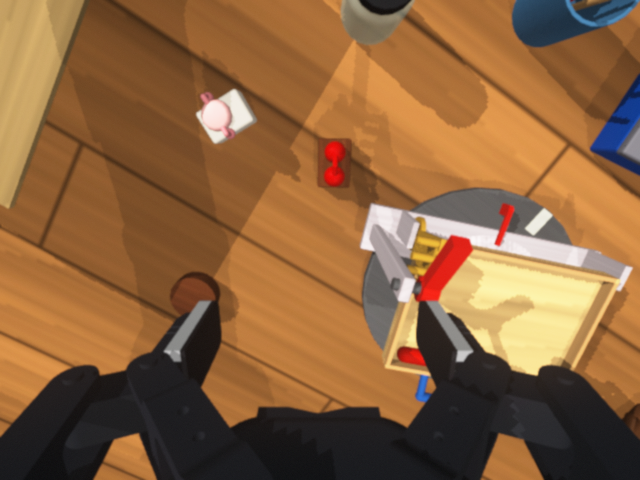

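View pics/t3c.png

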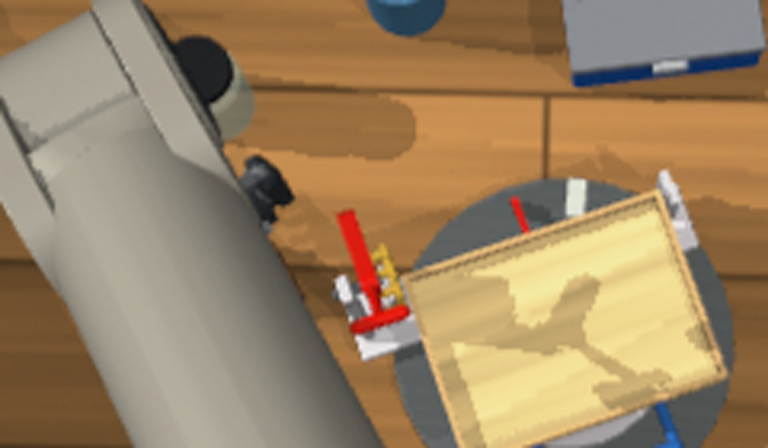

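```bash
python3 -c "
from h import *
o=atz('w3',334.5,163,.026); o2=[atz('w3',334.5,139,.026),atz('w3',334.5,188,.013)]
print(o,o2,tri(('w3',335,151),('top0',140+240/3.4,140+242/3.4),('scene0',255+443/3.2,190+448/3.2)),tri(('w3',334,175),('top0',140+256/3.4,140+271/3.4),('scene0',255+443/3.2,190+420/3.2)))
u=[atz('w3',*c,.03) for c in((238,90),(256,122),(215,143),(197,112))]
print('ut',np.mean(u,0),u,[np.arctan2(*(a-b)[1::-1]) for a,b in((u[1],u[2]),(u[0],u[3]))])
print(tri(('w3',215,115),('top0',140+69/3.4,140+275/3.4),('scene0',255+605/3.2,190+478/3.2)))
need([*o[:2],.1],.56)"
```

```text
[0.5741 0.1907 0.026 ] [array([0.5975, 0.206 , 0.026 ]), array([0.5472, 0.1724, 0.013 ])] (array([0.5854, 0.198 , 0.0346]), [np.float64(0.0011627602660762763), np.float64(0.003239080022345259), np.float64(0.0032355757832754927)]) (array([0.5615, 0.1829, 0.0372]), [np.float64(0.0019277212137974065), np.float64(0.0027247957556730948), np.float64(0.001849835559023763)])
ut [0.5509 0.325  0.03  ] [array([0.5835, 0.3274, 0.03  ]), array([0.5645, 0.2935, 0.03  ]), array([0.518, 0.323, 0.03 ]), array([0.5376, 0.3562, 0.03  ])] [np.float64(-0.5649848989305105), np.float64(-0.5605708066147155)]
(array([0.5501, 0.3271, 0.0615]), [np.float64(0.0017596328931362456), np.float64(0.0016679507948199174), np.float64(0.0002202550341990556)])
t 10.975 need [0.0415 0.0193 0.2021] [-0.0001  0.0004  0.0041] q7 -1.55905284021577 yaw 0.56
```

To row units: 0.2 m is 4, 0.15 m is 3.

>>> nudge_tcp(
  motion=[0.4, 0.2, 1, 0, 0, 0, 0.84, 0.38, 2, 0, 0, 0, 0.84, 0.38, 3, 0, 0, 0, 0.84, 0.38, 4, 0, 0, 0, 0.84, 0.38, 4, 0, 0, 0, 0.84, 0.38, 4, 0, 0, 0],
  finger_gap=1,
)

```text
t: 11.72
position: [0.5754, 0.1918, 0.1042]
eef_rot: [[0.846, 0.533, 0.001], [0.533, -0.846, 0.001], [0.002, 0.0, -1.0]]
ft_force: [-0.7, 0.9, -0.2]
grip_width: 0.998
grip_force: 0.0
```

```bash
python3 -c "
from h import *
need([.574,.1905,.003],.565)"
```

```text
t 11.725 need [-0.002   0.0003  0.1012] [ 0.0001 -0.0016 -0.0026] q7 -1.6654586241521743 yaw 0.565
```

To row units: 0.1 m is 2, 0.085 m is 1.7.

>>> nudge_tcp(
  motion=[-0.04, 0, 1, 0, 0, 0, -0.04, 0, 1.7, 0, 0, 0, -0.04, 0, 2, 0, 0, 0, -0.04, 0, 2, 0, 0, 0],
)

```text
t: 12.22
position: [0.5735, 0.1906, 0.0034]
eef_rot: [[0.846, 0.533, 0.001], [0.533, -0.846, 0.0], [0.001, 0.0, -1.0]]
ft_force: [1.0, 0.4, 0.4]
grip_width: 0.997
grip_force: 0.0
```

>>> nudge_tcp(
  motion=[0, 0, 0, 0, 0, 0, 0, 0, 0, 0, 0, 0, 0, 0, 0, 0, 0, 0, 0, 0, 0, 0, 0, 0, 0, 0, 0, 0, 0, 0],
  finger_gap=0,
  force=40,
)

```text
t: 12.85
position: [0.5735, 0.1904, 0.0035]
eef_rot: [[0.846, 0.532, 0.001], [0.532, -0.846, 0.0], [0.001, 0.0, -1.0]]
ft_force: [-2.7, -0.8, 11.7]
grip_width: 0.463
grip_force: 39.7
```

>>> nudge_tcp(
  motion=[0, 0, -0.6, 0, 0, 0, 0, 0, -1.6, 0, 0, 0, 0, 0, -2.8, 0, 0, 0, 0, 0, -4, 0, 0, 0, 0, 0, -4.8, 0, 0, 0, 0, 0, -4.8, 0, 0, 0],
)

```text
t: 13.6
position: [0.5741, 0.1908, 0.246]
eef_rot: [[0.846, 0.532, 0.005], [0.532, -0.846, 0.002], [0.005, 0.002, -1.0]]
ft_force: [-0.2, 0.9, -2.9]
grip_width: 0.463
grip_force: 42.3
```

```bash
python3 -c "
from h import *
p=fr(.02,.04,.30);print(p)
need(p,F+np.pi/2)"
```

```text
[ 0.5233 -0.0284  0.3   ]
t 13.6 need [-0.1594  0.1586 -0.0546] [ 0.005  -0.0035 -1.3543] q7 -1.5885304643908211 yaw 1.9157963267948968
```

To row units: -0.19 m is -3.8, 0.19 m is 3.8, -1.29 rad is -5.16.

>>> nudge_tcp(
  motion=[0, 0, -1.1, 0, 0, -0.4, -0.6, 0.4, -1.2, 0, 0, -1.08, -1.2, 1, -1.2, 0, 0, -1.76, -1.8, 1.6, -1.2, 0, 0, -2.44, -2.4, 2.2, -1.2, 0, 0, -3.12, -3, 2.8, -1.2, 0, 0, -3.8, -3.4, 3.4, -1.2, 0, 0, -4.48, -3.8, 3.8, -1.2, 0, 0, -5.16],
)

```text
t: 14.6
position: [0.5125, -0.0735, 0.3013]
eef_rot: [[-0.282, 0.96, -0.001], [0.96, 0.282, 0.0], [0.0, -0.001, -1.0]]
ft_force: [0.9, -0.0, -2.9]
grip_width: 0.459
grip_force: 42.2
```

```bash
python3 -c "
from h import *
p=fr(.02,-.04,.2);print(p)
need(p,F+np.pi/2)"
```

```text
[ 0.5503 -0.1037  0.2   ]
t 14.6 need [-0.0397  0.028   0.1012] [-0.0014 -0.0005 -0.0596] q7 0.23168697402159363 yaw 1.9157963267948963
```

>>> nudge_tcp(
  motion=[-0.8, 0.56, 0.4, 0, 0, -0.24, -0.8, 0.56, 1.2, 0, 0, -0.24, -0.8, 0.56, 2, 0, 0, -0.24, -0.8, 0.56, 2, 0, 0, -0.24, -0.8, 0.56, 2, 0, 0, -0.24],
)

```text
t: 15.22
position: [0.5517, -0.1023, 0.2034]
eef_rot: [[-0.335, 0.942, 0.001], [0.942, 0.335, 0.0], [-0.0, 0.001, -1.0]]
ft_force: [0.1, -0.3, -1.7]
grip_width: 0.46
grip_force: 42.0
```

```bash
python3 -c "
from h import *
p=fr(.02,-.04,.085);print(p)
need(p,F+np.pi/2)"
```

```text
[ 0.5503 -0.1037  0.085 ]
t 15.225 need [-0.0008 -0.0018  0.1184] [ 0.0007  0.0002 -0.0038] q7 0.2556411634381012 yaw 1.9157963267948963
```

>>> nudge_tcp(
  motion=[0, -0.02, 1, 0, 0, 0, 0, -0.02, 1.8, 0, 0, 0, 0, -0.02, 2.2, 0, 0, 0, 0, -0.02, 2.36, 0, 0, 0, 0, -0.02, 2.36, 0, 0, 0, 0, -0.02, 2.36, 0, 0, 0],
)

```text
t: 15.98
position: [0.5512, -0.1029, 0.0857]
eef_rot: [[-0.334, 0.942, 0.002], [0.942, 0.334, -0.0], [-0.001, 0.002, -1.0]]
ft_force: [1.2, 1.0, -1.8]
grip_width: 0.46
grip_force: 42.1
```

>>> nudge_tcp(
  motion=[0, 0, 0, 0, 0, 0, 0, 0, 0, 0, 0, 0, 0, 0, -0.4, 0, 0, 0, 0, 0, -1.4, 0, 0, 0, 0, 0, -2.6, 0, 0, 0, 0, 0, -3.8, 0, 0, 0, 0, 0, -4.4, 0, 0, 0, 0, 0, -4.4, 0, 0, 0],
  finger_gap=0.68,
)

```text
t: 16.98
position: [0.5512, -0.1026, 0.3083]
eef_rot: [[-0.335, 0.942, 0.005], [0.942, 0.335, -0.001], [-0.003, 0.005, -1.0]]
ft_force: [-0.4, 0.1, -0.6]
grip_width: 0.682
grip_force: 0.0
```

```bash
python3 -c "
from h import *
need([.54,.27,.3],-.56)
snap('wrist','w4');snap('top','t4')
a=cv2.resize(cv2.imread('pics/w4.png')[0:420],(549,360)); b=cv2.resize(cv2.imread('pics/t4.png')[130:290,130:370],(549,366))[:230]
cv2.imwrite('pics/c4.png',np.vstack([a,b]))"
```

```text
t 16.975 need [0.3549 0.114  0.0078] [ 0.0034  0.0043 -0.6696] q7 0.3082147814795887 yaw 2.5815926535897926
```

View pics/c4.png

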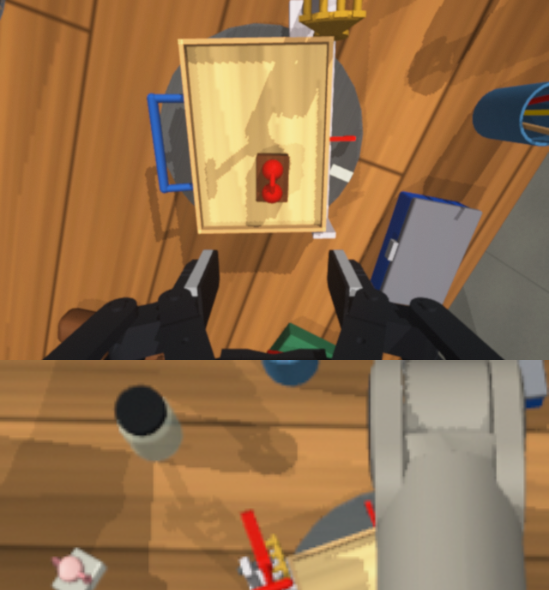

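Careful with the scale: shifts go in units of 50 mm and turns go in units of 0.25 rad. That gives: 0.355 m is 7.1, 0.3 m is 6, -0.67 rad is -2.68.

>>> nudge_tcp(
  motion=[0.8, 0.2, 0, 0, 0, -0.32, 1.8, 0.6, 0, 0, 0, -0.64, 2.8, 0.9, 0, 0, 0, -1.04, 4, 1.2, 0, 0, 0, -1.44, 5, 1.6, 0, 0, 0, -1.84, 6, 2, 0, 0, 0, -2.24, 7.1, 2.28, 0, 0, 0, -2.68, 7.1, 2.28, 0, 0, 0, -2.68],
  finger_gap=1,
)

```text
t: 18.08
position: [0.5367, 0.2746, 0.3033]
eef_rot: [[-0.852, 0.524, -0.003], [0.524, 0.852, 0.002], [0.003, 0.0, -1.0]]
ft_force: [-0.4, -0.9, -0.6]
grip_width: 0.998
grip_force: 0.0
```

>>> nudge_tcp(
  motion=[0, 0, 0, 0, 0, 0, 0, 0, 0, 0, 0, 0],
)

```text
t: 18.32
position: [0.5393, 0.2685, 0.3039]
eef_rot: [[-0.846, 0.533, -0.001], [0.533, 0.846, -0.001], [0.0, -0.001, -1.0]]
ft_force: [-0.2, -0.6, -0.2]
grip_width: 0.998
grip_force: 0.0
```

```bash
python3 -c "
from h import *
need([.549,.323,.11],-.563)
snap('wrist','w5')"
```

```text
t 18.325 need [0.0208 0.0514 0.1939] [-0.0009 -0.0001  0.0012] q7 0.22192596111717672 yaw 2.5785926535897934
```

View pics/w5.png

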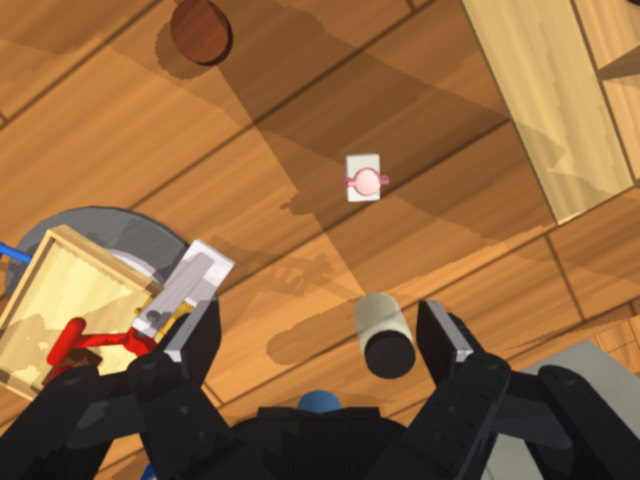

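```bash
python3 -c "
from h import *
u=[atz('w5',*c,.03) for c in((346,155),(380,154),(381,201),(347,202))]
print(np.mean(u,0),u)
print(tri(('w5',363.5,178),('w3',226.5,116.7)))
need([*np.mean(u,0)[:2],.11],-.563)"
```

```text
[0.5502 0.3281 0.03  ] [array([0.5147, 0.3243, 0.03  ]), array([0.5354, 0.3594, 0.03  ]), array([0.5861, 0.3327, 0.03  ]), array([0.5645, 0.2961, 0.03  ])]
(array([0.5508, 0.3281, 0.0209]), [np.float64(0.0008882814192249892), np.float64(0.0008882814192248382)])
t 18.375 need [0.0226 0.0563 0.1941] [-0.0007  0.0001  0.0011] q7 0.2218616463866515 yaw 2.5785926535897934
```

To row units: 0.19 m is 3.8, 0.15 m is 3.

>>> nudge_tcp(
  motion=[0.2, 0.6, 1, 0, 0, 0, 0.44, 1.1, 2, 0, 0, 0, 0.44, 1.1, 3, 0, 0, 0, 0.44, 1.1, 3.8, 0, 0, 0, 0.44, 1.1, 3.8, 0, 0, 0, 0.44, 1.1, 3.8, 0, 0, 0],
  finger_gap=1,
)

```text
t: 19.12
position: [0.5505, 0.3283, 0.1161]
eef_rot: [[-0.847, 0.532, 0.001], [0.532, 0.847, 0.001], [-0.001, 0.002, -1.0]]
ft_force: [0.4, 0.1, 0.9]
grip_width: 1.0
grip_force: 0.0
```

```bash
python3 -c "
from h import *
need([.5505,.327,.005],-.563)"
```

```text
t 19.125 need [-0.0007 -0.0013  0.1111] [0.0016 0.0007 0.0023] q7 0.008226969190884675 yaw 2.5785926535897925
```

>>> nudge_tcp(
  motion=[0, -0.02, 1, 0, 0, 0, 0, -0.02, 1.8, 0, 0, 0, 0, -0.02, 2.2, 0, 0, 0, 0, -0.02, 2.2, 0, 0, 0],
)

```text
t: 19.62
position: [0.5494, 0.3274, 0.0048]
eef_rot: [[-0.847, 0.531, 0.0], [0.531, 0.847, 0.0], [0.0, 0.0, -1.0]]
ft_force: [-0.1, -0.1, -0.1]
grip_width: 0.994
grip_force: 0.0
```

>>> nudge_tcp(
  motion=[0, 0, 0, 0, 0, 0, 0, 0, 0, 0, 0, 0, 0, 0, 0, 0, 0, 0, 0, 0, 0, 0, 0, 0, 0, 0, 0, 0, 0, 0],
  finger_gap=0,
  force=40,
)

```text
t: 20.25
position: [0.5498, 0.3277, 0.0058]
eef_rot: [[-0.847, 0.531, 0.002], [0.531, 0.847, 0.001], [-0.001, 0.001, -1.0]]
ft_force: [-2.3, -2.8, 11.3]
grip_width: 0.471
grip_force: 38.6
```

>>> nudge_tcp(
  motion=[0, 0, -0.6, 0, 0, 0, 0, 0, -1.6, 0, 0, 0, 0, 0, -2.8, 0, 0, 0, 0, 0, -4, 0, 0, 0, 0, 0, -5.2, 0, 0, 0, 0, 0, -6, 0, 0, 0, 0, 0, -6, 0, 0, 0],
)

```text
t: 21.12
position: [0.5497, 0.3282, 0.3082]
eef_rot: [[-0.847, 0.531, 0.005], [0.531, 0.847, 0.002], [-0.003, 0.005, -1.0]]
ft_force: [-0.5, 0.8, -3.5]
grip_width: 0.466
grip_force: 40.9
```

```bash
python3 -c "
from h import *
p=fr(.02,.032,.30);print(p)
need(p,F+np.pi/2)"
```

```text
[ 0.526  -0.0359  0.3   ]
t 21.125 need [-0.1733 -0.3212  0.0072] [0.0055 0.0012 0.6659] q7 0.12669212177808606 yaw 1.9157963267948963
```

>>> nudge_tcp(
  motion=[-0.4, -0.8, 0, 0, 0, 0.32, -1, -1.8, 0, 0, 0, 0.72, -1.5, -2.8, 0, 0, 0, 1.12, -2, -3.8, 0, 0, 0, 1.52, -2.6, -4.8, 0, 0, 0, 1.92, -3.1, -5.8, 0, 0, 0, 2.32, -3.46, -6.42, 0, 0, 0, 2.664, -3.46, -6.42, 0, 0, 0, 2.664],
)

```text
t: 22.12
position: [0.5244, -0.0397, 0.3034]
eef_rot: [[-0.333, 0.943, -0.001], [0.943, 0.333, -0.001], [-0.0, -0.002, -1.0]]
ft_force: [0.1, 1.1, -1.8]
grip_width: 0.463
grip_force: 40.8
```

>>> nudge_tcp(
  motion=[0, 0, 0, 0, 0, 0, 0, 0, 0, 0, 0, 0],
)

```text
t: 22.38
position: [0.5251, -0.0354, 0.304]
eef_rot: [[-0.34, 0.94, -0.0], [0.94, 0.34, 0.0], [0.0, -0.0, -1.0]]
ft_force: [0.5, 0.2, -2.4]
grip_width: 0.466
grip_force: 40.8
```

```bash
python3 -c "
from h import *
p=fr(.02,.032,.0875);print(p)
need(p,F+np.pi/2)"
```

```text
[ 0.526  -0.0359  0.0875]
t 22.375 need [-0.0009  0.0007  0.2165] [-0.0003 -0.0005  0.0022] q7 0.20497095564289 yaw 1.9157963267948963
```

To row units: 0.216 m is 4.32, 0.21 m is 4.2.

>>> nudge_tcp(
  motion=[0, 0, 1, 0, 0, 0, 0, 0, 2, 0, 0, 0, 0, 0, 3, 0, 0, 0, 0, 0, 3.8, 0, 0, 0, 0, 0, 4.2, 0, 0, 0, 0, 0, 4.32, 0, 0, 0, 0, 0, 4.32, 0, 0, 0, 0, 0, 4.32, 0, 0, 0],
)

```text
t: 23.38
position: [0.5259, -0.0364, 0.0893]
eef_rot: [[-0.338, 0.941, 0.002], [0.941, 0.338, -0.0], [-0.001, 0.001, -1.0]]
ft_force: [-0.3, 0.5, -2.4]
grip_width: 0.465
grip_force: 40.7
```

>>> nudge_tcp(
  motion=[0, 0, 0, 0, 0, 0, 0, 0, 0, 0, 0, 0, 0, 0, -0.4, 0, 0, 0, 0, 0, -1.4, 0, 0, 0, 0, 0, -2.6, 0, 0, 0, 0, 0, -3.8, 0, 0, 0, 0, 0, -4.4, 0, 0, 0, 0, 0, -4.4, 0, 0, 0],
  finger_gap=0.68,
)

```text
t: 24.38
position: [0.5262, -0.0365, 0.311]
eef_rot: [[-0.338, 0.941, 0.005], [0.941, 0.338, -0.001], [-0.002, 0.004, -1.0]]
ft_force: [-0.7, 0.0, -0.3]
grip_width: 0.681
grip_force: 0.0
```

```bash
python3 -c "
from h import *
b=fr(.0274,.138,.30);print(b)
need(b,F+np.pi/2)
snap('wrist','w6');snap('scene','s6')
a=cv2.resize(cv2.imread('pics/w6.png')[0:420],(457,300)); b=cv2.resize(cv2.imread('pics/s6.png')[180:360,240:480],(400,300))
cv2.imwrite('pics/c6.png',np.hstack([a,b])[:,:800])"
```

```text
[0.4971 0.0663 0.3   ]
t 24.375 need [0.1066 0.0073 0.0108] [ 0.004   0.0023 -0.0004] q7 0.2047836056371209 yaw 1.9157963267948963
```

View pics/c6.png

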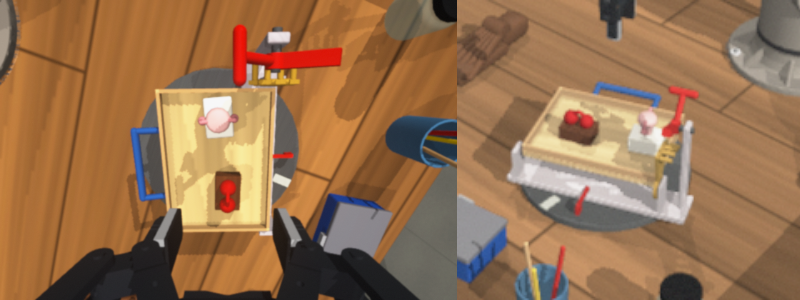

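>>> nudge_tcp(
  motion=[1, 0.08, 0, 0, 0, 0, 2.14, 0.14, 0.2, 0, 0, 0, 2.14, 0.14, 0.8, 0, 0, 0, 2.14, 0.14, 1.2, 0, 0, 0, 2.14, 0.14, 1.2, 0, 0, 0],
  finger_gap=0.45,
)

```text
t: 25.1
position: [0.4943, 0.0663, 0.2463]
eef_rot: [[-0.339, 0.941, -0.004], [0.941, 0.339, 0.0], [0.001, -0.004, -1.0]]
ft_force: [-0.7, 0.2, 0.1]
grip_width: 0.45
grip_force: 0.0
```

```bash
python3 -c "
from h import *
b=fr(.0274,.138,.212)
need(b,F+np.pi/2)"
```

```text
t 25.1 need [-0.001   0.0028  0.0343] [-0.0039 -0.0014  0.0004] q7 -0.03163840333481899 yaw 1.9157963267948963
```

To row units: 0.036 m is 0.72, 0.025 m is 0.5.

>>> nudge_tcp(
  motion=[0, 0.04, 0.5, 0, 0, 0, 0, 0.04, 0.72, 0, 0, 0, 0, 0.04, 0.72, 0, 0, 0],
)

```text
t: 25.48
position: [0.4972, 0.0672, 0.2121]
eef_rot: [[-0.338, 0.941, -0.001], [0.941, 0.338, 0.0], [0.001, -0.001, -1.0]]
ft_force: [0.4, 0.1, 0.8]
grip_width: 0.449
grip_force: 0.0
```

>>> nudge_tcp(
  motion=[0, 0, 0, 0, 0, 0, 0, 0, 0, 0, 0, 0, 0, 0, 0, 0, 0, 0, 0, 0, 0, 0, 0, 0, 0, 0, 0, 0, 0, 0],
  finger_gap=0,
  force=30,
)

```text
t: 26.1
position: [0.4981, 0.0676, 0.2132]
eef_rot: [[-0.338, 0.941, 0.002], [0.941, 0.338, 0.0], [-0.0, 0.002, -1.0]]
ft_force: [0.7, 1.9, 6.8]
grip_width: 0.121
grip_force: 29.6
```

```bash
python3 -c "
from h import *
need(fr(.0274,.138,.212),F+np.pi/2)
g=lambda p:np.array([.055*np.cos(1.047+p),-.055*np.sin(1.047+p)])
for p in (1.1,.9,.7,.5,.3,.15,.05): print(g(p)-g(1.3))"
```

```text
t 26.1 need [-0.0008 -0.0014  0.0012] [0.0017 0.0003 0.0003] q7 -0.06625687937769134 yaw 1.9157963267948963
[ 0.0086 -0.0069]
[ 0.0183 -0.0119]
[ 0.0289 -0.0149]
[ 0.0398 -0.0157]
[ 0.0507 -0.0144]
[ 0.0586 -0.012 ]
[ 0.0636 -0.0097]
```

>>> nudge_tcp(
  motion=[0, 0.172, -0.14, 0, 0, 0, 0, 0.36, -0.24, 0, 0, 0, 0, 0.58, -0.3, 0, 0, 0, 0, 0.8, -0.32, 0, 0, 0, 0, 1.02, -0.29, 0, 0, 0, 0, 1.17, -0.24, 0, 0, 0, 0, 1.27, -0.2, 0, 0, 0, 0, 1.27, -0.2, 0, 0, 0],
)

```text
t: 27.1
position: [0.5592, 0.0884, 0.2231]
eef_rot: [[-0.337, 0.941, 0.002], [0.941, 0.337, 0.0], [-0.001, 0.002, -1.0]]
ft_force: [2.2, -3.9, 4.6]
grip_width: 0.127
grip_force: 32.4
```

>>> nudge_tcp(
  motion=[0, 0, 0, 0, 0, 0, 0, 0, 0, 0, 0, 0, 0, 0, -0.6, 0, 0, 0, 0, 0, -1.6, 0, 0, 0, 0, 0, -2, 0, 0, 0, 0, 0, -2, 0, 0, 0],
  finger_gap=0.45,
)

```text
t: 27.85
position: [0.5579, 0.089, 0.3238]
eef_rot: [[-0.338, 0.941, 0.003], [0.941, 0.338, 0.0], [-0.001, 0.003, -1.0]]
ft_force: [-0.8, 0.1, -0.6]
grip_width: 0.452
grip_force: 0.0
```

```bash
python3 -c "
from h import *
snap('wrist','w7')
def bar(t,y=0): return fr(.085-.21*np.cos(t)+.01*np.sin(t),y,.075+.21*np.sin(t)+.01*np.cos(t))
print(bar(0));need([*bar(0)[:2],.3],F+np.pi/2)"
```

```text
[ 0.4004 -0.1151  0.085 ]
t 27.9 need [-0.1387 -0.2167  0.0224] [ 0.0007  0.0003 -0.0001] q7 -0.061284712258540694 yaw 1.9157963267948963
```

View pics/w7.png

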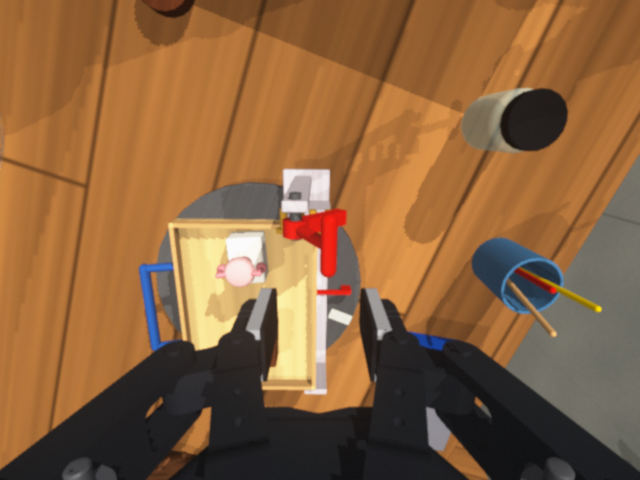

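Add to h.py:
```python
def need2(P,yaw,tilt):
    s=arm.get_state(); R=np.array(s['eef_rot']); p=np.array(s['position'])
    c,k=np.cos(yaw),np.sin(yaw); T=np.array([[c,k,0],[k,-c,0],[0,0,-1]])@Ro.from_rotvec([tilt,0,0]).as_matrix()
    print('t',s['t'],'need',R.T@(np.asarray(P)-p),Ro.from_matrix(R.T@T).as_rotvec(),'q',np.array(s['qpos']),'F',np.array(s['ft_force']))
```

```text
(no output)
```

>>> nudge_tcp(
  motion=[-0.7, -0.8, 0, 0, 0, 0, -1.4, -1.6, 0, 0, 0, 0, -2.1, -2.4, 0, 0.2, 0, 0, -2.78, -3.12, 0.4, 0.6, 0, 0, -2.78, -3.12, 0.8, 1, 0, 0, -2.78, -3.12, 1.2, 1.24, 0, 0, -2.78, -3.12, 1.2, 1.24, 0, 0],
  finger_gap=0.4,
)

```text
t: 28.78
position: [0.4567, -0.0944, 0.2598]
eef_rot: [[-0.339, 0.894, -0.292], [0.941, 0.324, -0.102], [0.003, -0.309, -0.951]]
ft_force: [0.2, -0.9, 0.3]
grip_width: 0.402
grip_force: 0.0
```

```bash
python3 -c "
from h import *
need2([.400,-.1156,.0675],F+np.pi/2,.31)"
```

```text
t 28.775 need [-0.0014  0.0018  0.2016] [-0.0039 -0.0027  0.0021] q [ 0.4565  0.2723 -0.5518  1.8281  0.217   1.3947  0.1742] F [ 0.2088 -0.8712  0.3394]
```

>>> nudge_tcp(
  motion=[0, 0.02, 1, 0, 0, 0, 0, 0.02, 2, 0, 0, 0, 0, 0.02, 3, 0, 0, 0, 0, 0.02, 3.7, 0, 0, 0, 0, 0.02, 4, 0, 0, 0, 0, 0.02, 4, 0, 0, 0, 0, 0.02, 4, 0, 0, 0],
)

```text
t: 29.65
position: [0.4021, -0.1151, 0.0727]
eef_rot: [[-0.338, 0.897, -0.285], [0.941, 0.322, -0.103], [-0.001, -0.303, -0.953]]
ft_force: [-0.1, 0.6, -0.9]
grip_width: 0.399
grip_force: 0.0
```

>>> nudge_tcp(
  motion=[0, 0, 0, 0, 0, 0, 0, 0, 0, 0, 0, 0, 0, 0, 0, 0, 0, 0, 0, 0, 0, 0, 0, 0, 0, 0, 0, 0, 0, 0],
  finger_gap=0,
  force=40,
)

```text
t: 30.28
position: [0.4017, -0.1152, 0.0724]
eef_rot: [[-0.338, 0.897, -0.286], [0.941, 0.322, -0.104], [-0.001, -0.304, -0.953]]
ft_force: [0.5, -0.0, 8.9]
grip_width: 0.123
grip_force: 39.0
```

```bash
python3 -c "
from h import *
need2([.400,-.1156,.0675],F+np.pi/2,.31)
s=arm.get_state();R=np.array(s['eef_rot']);p=np.array(s['position']);g0=p-.019*R[:,2];print('grasp',g0)
f=lambda t:np.array([-.21*np.cos(t)+.01*np.sin(t),.21*np.sin(t)+.01*np.cos(t)])
for t in (.06,.12,.18,.24,.3,.35,.4,.45,.47):
  d=f(t)-f(0); a=max(.31-t*.7,0)-.31   # tilt change
  g=fr(d[0],0,0)-fr(0,0,0); G=g0+np.array([g[0],g[1],d[1]]); R2=R@Ro.from_rotvec([a,0,0]).as_matrix()
  print(t,R.T@(G+.019*R2[:,2]-p),round(a,3))"
```

```text
t 30.275 need [ 0.0002 -0.0002  0.0052] [ 0.0012  0.0008 -0.0004] q [ 0.4523  0.4366 -0.5036  2.0991  0.3579  0.9896  0.0551] F [ 0.4841 -0.0021  8.9111]
grasp [ 0.4071 -0.1132  0.0905]
0.06 [-0.     -0.0021 -0.0123] -0.042
0.12 [-0.     -0.0034 -0.0248] -0.084
0.18 [-0.     -0.0041 -0.0374] -0.126
0.24 [-0.     -0.0039 -0.0501] -0.168
0.3 [-0.0001 -0.003  -0.0629] -0.21
0.35 [-0.0001 -0.0017 -0.0735] -0.245
0.4 [-0.0001  0.0001 -0.0841] -0.28
0.45 [-0.0001  0.0024 -0.0947] -0.31
0.47 [-0.0001  0.0032 -0.0988] -0.31
```

>>> nudge_tcp(
  motion=[0, -0.02, -0.12, -0.08, 0, 0, 0, -0.04, -0.24, -0.16, 0, 0, 0, -0.06, -0.37, -0.252, 0, 0, 0, -0.068, -0.5, -0.336, 0, 0, 0, -0.08, -0.62, -0.42, 0, 0, 0, -0.08, -0.75, -0.504, 0, 0, 0, -0.08, -0.88, -0.588, 0, 0, 0, -0.08, -1, -0.672, 0, 0],
)

```text
t: 31.28
position: [0.411, -0.1117, 0.1207]
eef_rot: [[-0.338, 0.932, -0.133], [0.941, 0.334, -0.048], [-0.0, -0.142, -0.99]]
ft_force: [-0.2, -4.7, -7.6]
grip_width: 0.121
grip_force: 39.1
```

```bash
python3 -c "
from h import *
s=arm.get_state();R=np.array(s['eef_rot']);p=np.array(s['position']);g0=p-.019*R[:,2];print('grasp',g0)
f=lambda t:np.array([-.21*np.cos(t)+.01*np.sin(t),.21*np.sin(t)+.01*np.cos(t)])
for t in (.3,.35,.4,.45,.475):
  d=f(t)-f(.24); a=-.14*min(1,(t-.24)/.21)
  g=fr(d[0],0,0)-fr(0,0,0); G=g0+np.array([g[0],g[1],d[1]]); R2=R@Ro.from_rotvec([a,0,0]).as_matrix()
  print(t,R.T@(G+.019*R2[:,2]-p),round(a,3))"
```

```text
grasp [ 0.4135 -0.1108  0.1395]
0.3 [ 0.      0.003  -0.0124] -0.04
0.35 [ 0.      0.006  -0.0227] -0.073
0.4 [ 0.      0.0095 -0.0329] -0.107
0.45 [ 0.      0.0136 -0.0429] -0.14
0.475 [ 0.      0.0155 -0.0478] -0.14
```

To row units: -0.048 m is -0.96, -0.043 m is -0.86, -0.14 rad is -0.56.

>>> nudge_tcp(
  motion=[0, 0.03, -0.12, -0.08, 0, 0, 0, 0.06, -0.248, -0.16, 0, 0, 0, 0.09, -0.35, -0.224, 0, 0, 0, 0.12, -0.454, -0.292, 0, 0, 0, 0.19, -0.66, -0.428, 0, 0, 0, 0.272, -0.86, -0.56, 0, 0, 0, 0.31, -0.96, -0.56, 0, 0, 0, 0.31, -0.96, -0.56, 0, 0],
)

```text
t: 32.28
position: [0.4289, -0.1053, 0.1655]
eef_rot: [[-0.337, 0.942, -0.008], [0.942, 0.337, -0.002], [0.0, -0.008, -1.0]]
ft_force: [-18.4, -11.1, 9.4]
grip_width: 0.116
grip_force: 40.3
```

>>> nudge_tcp(
  motion=[0, 0, 0, 0, 0, 0, 0, 0, 0, 0, 0, 0],
)

```text
t: 32.52
position: [0.4288, -0.1053, 0.1652]
eef_rot: [[-0.337, 0.942, -0.008], [0.942, 0.337, -0.002], [0.001, -0.009, -1.0]]
ft_force: [-18.3, -12.6, 9.2]
grip_width: 0.119
grip_force: 40.3
```

```bash
python3 -c "
from h import *
s=arm.get_state();R=np.array(s['eef_rot']);p=np.array(s['position']);g0=p-.019*R[:,2];print('grasp',g0,R[:,2])
print(np.arcsin((g0[2]-.0905+.01)/.2102)-.0476)
snap('top','t8');snap('scene','s8')
a=cv2.resize(cv2.imread('pics/t8.png')[160:310,220:400],(430,360)); b=cv2.resize(cv2.imread('pics/s8.png')[180:340,260:420],(360,360))
cv2.imwrite('pics/c8.png',np.hstack([a,b]))"
```

```text
grasp [ 0.429  -0.1052  0.1842] [-0.0084 -0.0023 -1.    ]
0.4684181324479155
```

View pics/c8.png

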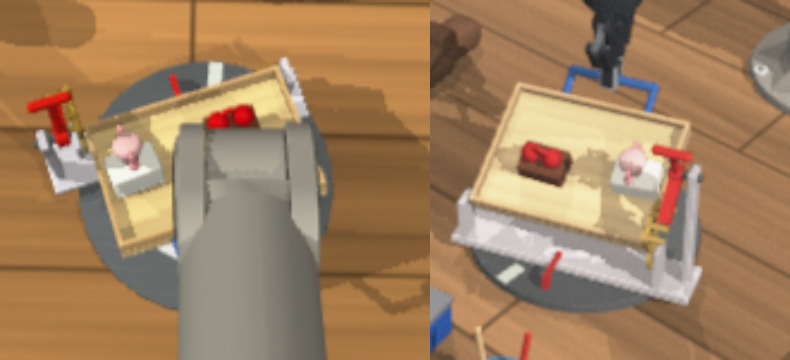

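To row units: 0.004 m is 0.08, -0.003 m is -0.06.

>>> nudge_tcp(
  motion=[0, -0.02, -0.06, 0, 0, 0, 0, -0.02, -0.06, 0, 0, 0, 0, -0.06, 0, 0, 0, 0, 0, -0.1, 0.08, 0, 0, 0, 0, -0.14, 0.16, 0, 0, 0, 0, -0.14, 0.17, 0, 0, 0, 0, -0.14, 0.17, 0, 0, 0, 0, -0.14, 0.17, 0, 0, 0],
)

```text
t: 33.62
position: [0.4252, -0.1064, 0.1579]
eef_rot: [[-0.338, 0.941, -0.003], [0.941, 0.338, -0.001], [-0.0, -0.003, -1.0]]
ft_force: [-6.7, -4.1, 12.1]
grip_width: 0.121
grip_force: 40.9
```

```bash
python3 -c "
from h import *
s=arm.get_state();R=np.array(s['eef_rot']);p=np.array(s['position']);g0=p-.019*R[:,2];print('grasp',g0,R[:,2])
print(np.arcsin((g0[2]-.0905+.01)/.2102)-.0476)"
```

```text
grasp [ 0.4253 -0.1064  0.1769] [-0.0025 -0.0013 -1.    ]
0.4286214338865847
```

```bash
python3 -c "
from h import *
s=arm.get_state();R=np.array(s['eef_rot']);p=np.array(s['position'])
Sx=np.array([*S,p[2]])
for a in np.arange(1,9)*.049:
  print(round(a,3), R.T@(Sx+Ro.from_rotvec([0,0,-a]).as_matrix()@(p-Sx)-p))
t=atz('scene0',312.2,308.1,.03);t2=atz('top0',291.8,192.4,.03);m=atz('scene0',295.9,300.9,.014);m2=atz('s8',260+(515-430)/2.25,180+272/2.25,.014);t3=atz('s8',260+(549-430)/2.25,180+285/2.25,.03)
for q in(t,t2,t3,m,m2): print(q,np.arctan2(q[1]-S[1],q[0]-S[0]),np.hypot(q[1]-S[1],q[0]-S[0]))"
```

```text
0.049 [ 0.0048  0.0001 -0.    ]
0.098 [ 0.0097  0.0004 -0.    ]
0.147 [ 0.0145  0.001  -0.    ]
0.196 [ 0.0192  0.0018 -0.    ]
0.245 [ 0.0239  0.0029 -0.    ]
0.294 [ 0.0286  0.0041 -0.    ]
0.343 [ 0.0332  0.0056 -0.    ]
0.392 [ 0.0377  0.0074 -0.    ]
[ 0.6548 -0.0149  0.03  ] 0.40011647806123 0.1485632266217887
[ 0.6463 -0.0295  0.03  ] 0.3252604985050781 0.1353688773389447
[ 0.6495 -0.0172  0.03  ] 0.4003904103219274 0.14277143648108304
[ 0.6505 -0.079   0.014 ] -0.04658647471943427 0.13263672092722742
[ 0.6471 -0.0751  0.014 ] -0.017440203790878454 0.12910799902656547
```

To row units: 0.0377 m is 0.754, 0.033 m is 0.66, 0.392 rad is 1.568.

>>> nudge_tcp(
  motion=[0.1, 0, 0, 0, 0, 0.196, 0.194, 0.008, 0, 0, 0, 0.392, 0.29, 0.02, 0, 0, 0, 0.588, 0.384, 0.036, 0, 0, 0, 0.784, 0.48, 0.06, 0, 0, 0, 0.98, 0.572, 0.08, 0, 0, 0, 1.176, 0.66, 0.112, 0, 0, 0, 1.372, 0.754, 0.148, 0, 0, 0, 1.568],
)

```text
t: 34.62
position: [0.4188, -0.0685, 0.1578]
eef_rot: [[0.049, 0.999, -0.004], [0.999, -0.049, -0.002], [-0.002, -0.004, -1.0]]
ft_force: [-12.4, -4.3, 18.5]
grip_width: 0.121
grip_force: 41.5
```

>>> nudge_tcp(
  motion=[0, 0, 0, 0, 0, 0, 0, 0, 0, 0, 0, 0, 0, 0, 0, 0, 0, 0],
)

```text
t: 35.0
position: [0.4188, -0.0679, 0.1578]
eef_rot: [[0.047, 0.999, -0.004], [0.999, -0.047, -0.001], [-0.001, -0.004, -1.0]]
ft_force: [-12.3, 1.2, 18.3]
grip_width: 0.12
grip_force: 41.4
```

```bash
python3 -c "
from h import *
snap('scene','s9');snap('wrist','w9')
a=cv2.resize(cv2.imread('pics/w9.png'),(400,300)); b=cv2.resize(cv2.imread('pics/s9.png')[190:340,260:410],(400,400))
cv2.imwrite('pics/c9.png',np.hstack([cv2.copyMakeBorder(a,0,100,0,0,0),b]))"
```

```text
(no output)
```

View pics/c9.png

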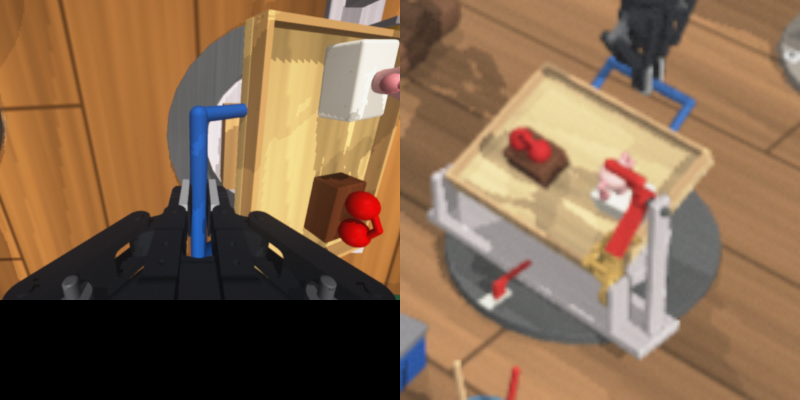

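>>> nudge_tcp(
  motion=[0, 0, 0, 0, 0, 0, 0, 0, 0, 0, 0, 0, 0, 0, 0, 0, 0, 0, 0, 0, -0.4, 0, 0, 0, 0, 0, -1.2, 0, 0, 0, 0, 0, -2.2, 0, 0, 0, 0, 0, -3.4, 0, 0, 0, 0, 0, -4, 0, 0, 0],
  finger_gap=0.4,
)

```text
t: 36.1
position: [0.4211, -0.0679, 0.3603]
eef_rot: [[0.047, 0.999, 0.001], [0.999, -0.047, -0.001], [-0.001, 0.001, -1.0]]
ft_force: [-0.2, -0.2, -1.1]
grip_width: 0.401
grip_force: 0.0
```

>>> nudge_tcp(
  motion=[-1.2, 0, 0, 0, 0, 0, -2.4, 0, 0, 0, 0, 0, -3.6, 0, 0, 0, 0, 0, -4.8, 0, 0, 0, 0, 0, -6, 0, 0, 0, 0, 0, -6, 0, 0, 0, 0, 0, -6, 0, 0, 0, 0, 0],
)

```text
t: 36.98
position: [0.4065, -0.3674, 0.3571]
eef_rot: [[0.047, 0.999, -0.002], [0.999, -0.047, 0.0], [0.0, -0.002, -1.0]]
ft_force: [1.2, 0.3, -0.8]
grip_width: 0.403
grip_force: 0.0
```

```bash
python3 -c "
from h import *
snap('scene','sA');snap('top','tA')
a=cv2.resize(cv2.imread('pics/tA.png')[165:305,225:365],(400,400),interpolation=cv2.INTER_CUBIC); b=cv2.resize(cv2.imread('pics/sA.png')[190:330,260:400],(400,400),interpolation=cv2.INTER_CUBIC)
cv2.imwrite('pics/cA.png',np.hstack([a,b]))"
```

```text
(no output)
```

View pics/cA.png

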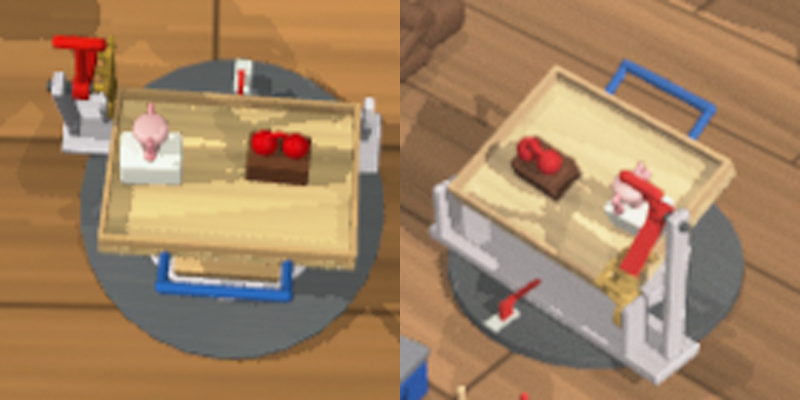

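```bash
python3 -c "
from h import *
f=-.046
L=lambda u,v:('tA',225+u*.35,165+v*.35)
M=lambda u,v:('sA',260+(u-400)*.35,190+v*.35)
for n,a,b in(('mid',(225.5,291),(668,87)),('L',(160,288),(714,110)),('R',(291,294),(623,65)),('pawl',(79,43),(642,183))): print(n,*tri(L(*a),M(*b)))
for t in(.2,.42,.45,.64): print(t,fr(.085-.21*np.cos(t)+.01*np.sin(t),0,.075+.21*np.sin(t)+.01*np.cos(t),f))
print('pawl exp',fr(.0935,.138,.2356,f))
m=atz(*L(243,77),.014);q=atz(*L(240.5,72),.03)
for k in(m,q): print(np.arctan2(k[1]-S[1],k[0]-S[0]))
s=arm.get_state();print(s['t'],s['ft_force'])"
```

```text
mid [ 0.4182 -0.067   0.1669] [np.float64(0.0025949078752285962), np.float64(0.00259490787522879)]
L [ 0.4195 -0.0093  0.167 ] [np.float64(0.002804637886626139), np.float64(0.002804637886626092)]
R [ 0.417  -0.125   0.1665] [np.float64(0.00209017876612709), np.float64(0.0020901787661271247)]
pawl [0.6213 0.0622 0.2374] [np.float64(0.0017413059116199096), np.float64(0.0017413059116197767)]
0.2 [ 0.3993 -0.0673  0.1265]
0.42 [ 0.4154 -0.0681  0.1698]
0.45 [ 0.4184 -0.0682  0.1753]
0.64 [ 0.4406 -0.0692  0.2084]
pawl exp [0.6177 0.0608 0.2356]
-0.05996347423952559
-0.04049417132960971
37.075 [0.0546 0.359  0.2154]
```

>>> nudge_tcp(
  motion=[0, 0, 0, 0, 0, 0, 0, 0, 0, 0, 0, 0],
  quiet=true,
)

```text
ok
```

```bash
python3 -c "
from bench import arm
print(arm.close_job())"
```

```text
the job is handed in; nothing more can be done
None
```

The job is handed in, with no verdict returned. I found two models, the ovary pair and the uterus; both stand upright in the tray, which the pawl holds at the second notch (bar height gives about 0.42 rad), and the pointer measured about 0.02 rad off the white mark.

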